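# Stack two printed panels with a separator and set the side clamp

## Robot

A 6-joint arm with a two-finger parallel gripper is mounted at the origin on the work surface. World frame = base frame: x ahead of the robot, y to its left, z up, the work surface at z = 0. Lengths are in m, angles in rad, forces in N, time in s.
With the tool pointing down it reaches from about 0.35 to 0.875 m from the base axis. Payload 4.2 kg.
Tool frame: the origin (TCP) lies at the very end of the fingers, on their centre line; the grasp point (between the pads) lies 19 mm behind it (hold_point_z is the distance from the TCP to the grasp point, in m); z points along the fingers, y is the line along which they close (so a half turn about z gives the same grasp; the last joint's range is limited). The gripper opens to 85 mm and grips with 20 to 120 N. Pads are 22 mm wide; open, the fingers measure 114 mm over their backs; the gripper's body (76 mm by 85 mm) begins 54 mm behind the grasp point. The pads swing forward as they close: fully open they stand 13 mm farther back than shut.
Start: joints at [0.259, 0.385, 0.008, 0, -1.194, -0.259], TCP at [0.625, 0, 0.231] pointing down, gripper open.
Joint ranges: [-3.14, 3.14], [-1.21, 2.06], [-1.07, 1.41], [-3.16, 2.05], [-2.99, -0.16], [-3.1, 3.1]. Speed limits (rad/s): [2.79, 2.79, 3.14, 3.14, 3.14, 3.14].

## Interface

Orientations are given as [roll, pitch, yaw] about the fixed x, y, z axes, in that order (R = Rz(yaw) Ry(pitch) Rx(roll)).
In Python, from station import read_state, snapshot, camera_info, close_job, hold_point_z gives the robot as it stands. The module is installed in compiled form; this text tells all that it offers.
- The arm moves only by the shell command python3 -m inch 'ROWS' [FORCE]. ROWS is JSON, a list of rows, each an object with "travel": the shift along the world's x, y, z each as a share of 0.5 m, from -1 to 1, a list of three; "turn": the turn, a rotation vector about the world's x, y, z each as a share of 120 degrees, from -1 to 1, a list of three; "jaw": the closure, from -1 (fully open) to 1 (shut). A call has 1 to 12 rows; each row is the pose to reach, as a shift and turn from the pose commanded when the call began; what a row does not reach only later rows make up. A row lasts 1/12 s, in which the tool goes at most 41.7 mm and 7.16 degrees, less where a joint would pass 70% of its speed; a pose out of reach is approached as far as the arm can. A call with a number of a shift or a turn outside -1 to 1 is refused whole. A call with a gripper value outside its range is refused whole. The fingers move at their own pace and stop on an object; FORCE is the grip in N (left out, the last holds). Time passes only in rows, so rows that repeat a pose let the fingers close. It gives the time, the measured TCP pose, the force, the opening and the grip force at its end, in the units of the state.
- read_state(): the state, without advancing time (a new reading comes with each control period).
- snapshot(name): name is "scene" or "side" or "wrist"; returns (picture, depth): 480x640x3 uint8, red, green, blue; 480x640 float32, m along the optical axis (not along the pixel's ray), 0 where there is no reading.
- camera_info(name): a dict with "intrinsics" (3x3 intrinsics, pixels), "dist_coeffs" ([k1, k2, p1, p2, k3] as OpenCV has them; the pictures are not rectified), "rvec" (rotation vector, rad) and "tvec" (3), from world to camera coordinates, as OpenCV has them. Camera axes: x right, y down, z forward; pixel columns grow to the right and rows downward; lengths in m; the calibration is good to about 2 mm. A picture is of the moment at which its call begins: read the wrist's pose just before it. camera_info takes no time and is no camera call; for the wrist camera it gives the pose at the moment of the call.
- close_job(): hands the job in; it is judged then, once.
The state is a dict: "t": time; "q": joint angles; "joint_velocities": joint speeds; "joint_torque": joint torques, N m; "tcp_pos": TCP position; "ee_rot": TCP orientation; "force": force on the tool from outside, world axes, zero at the start; "wrist_torque": the same for the moment, N m; "grip_width": opening from 0.0 (shut) to 1.0 (fully open); "finger_force": force on a finger pad.
Only numpy, scipy, OpenCV 4.12 (cv2) and the standard library are available. Lean on these libraries where they do the work, as an engineer would, in place of code of your own. Each camera call takes 0.05 s, during which the arm holds its last target. There are 200 camera calls.

## Task

In the stacking fixture a printed panel already lies between the four posts: lay the separator sheet flat on it, then stack the other printed panel on the sheet, all lined up between the posts. Then turn the wing-headed thumbscrew of the side clamp clockwise (seen from above) until it seats against its stop, back it off a quarter turn, and finish there still gripping the screw's wing so that it cannot creep. Leave the other things on the table where they are.

Things in the scene. Friction and masses are not known exactly. Their poses are not given: they have to be found in the camera images.
- fixture: Stacking fixture, fixed. Base 110 (x) x 210 (y) x 10 mm, from y = -135 to +75; origin on the table under the stack's centre, y along its length, z up. Four steel posts, radius 5, coned tops at 48 mm, at x = +-38.5, y = +-42: 67 mm free between them in x. Fixed end stop, inner face y = +56, top 42 mm. Side clamp at -y end. Beside |y| < 35 is free for fingers.
- jaw_face (a point): Centre of the inner face of the clamp's sliding steel jaw (44 mm wide, top 38.5 mm above the table). In the fixture it is at y = -62.3 mm + 2 mm per rad of screw, so -56 when seated, facing the end stop (pieces are 110 long). Behind it the aluminium clamp block, 60 x 56 mm, top 40 mm, centred at y = -104, carries the screw.
- panel_low: Orange printed panel 62 (x) x 110 (y) x 12 mm with four small dark dots; already lies in the fixture between the posts, underside 10 mm above the table. Origin: centre of its underside; z up.
- sheet: White rigid plastic separator sheet, 62 (x) x 110 (y) x 5 mm, 40 g. Lies flat on the rest, overhanging it by 15 mm on each long side. Origin: centre of its underside. In place its underside is 22 mm above the table.
- panel: The other orange printed panel, same as the lower one, 62 (x) x 110 (y) x 12 mm, about 70 g, lying flat on the table. Origin: centre of its underside. In place its underside is 27 mm above the table (top 39 mm).
- rest: Fixed plywood block 32 (x) x 85 (y) x 15 mm under the sheet. Origin: centre of its underside.
- screw (a joint): Thumbscrew angle, rad, grows clockwise seen from above. 3.14 (pi) = seated at its hard stop; a quarter turn back is pi/2. Starts between 0.5 and 1.4, stays where left, takes about 0.06 N m; does not rise or sink. Heading of the wing in the world = fixture heading minus this value: seated, the wing lies across the fixture (its x); a quarter turn back, along its length (y).
- screw_grip (a point): Point on the screw's vertical axis at the height to grip it, 65 mm above the table, at x = 0, y = -104 mm of the fixture. The wing is an upright black bar 46 long x 12 thick x 30 mm tall (48 to 78 mm above the table); under it a disc of 16 mm radius. x axis along the bar.
- bottle: Bystander: closed bottle, 48 mm across, 110 tall. Leave alone.
- screwdriver: Bystander: screwdriver lying on the table. Leave alone.
- nozzle_print: Bystander: orange printed funnel-like cone, 72 mm across, 36 tall. Leave alone.
- collar: Bystander: orange printed ring, 42 mm across, 14 tall. Leave alone.
- spool: Bystander: small filament spool lying flat, 100 mm across, 43 tall. Leave alone.
- block: Bystander: aluminium block 45 x 30 x 30 mm. Leave alone.
- cup: Bystander: open black cup, 64 mm across, 75 tall. Leave alone.
Mind the look-alikes: they are no part of the job. Of the things that look like the sheet, the smaller one is meant. Leave any grey look-alike of the panel alone.

How it is judged:
On the way, in this order (a step that is already met when the one before it is completed fails the run):
1. the sheet lies flat on the lower panel between the posts (horizontal distance between sheet and fixture below 0.008 m and z of sheet in the frame of fixture between 0.019 and 0.025 m and angle between the y axis of sheet and the y axis of fixture, either way round below 0.12 rad and angle between sheet's own z axis and vertical below 0.05 rad and contact force between sheet and panel_low above 0.1 N and contact force between the fingers and sheet below 0.05 N), for 0.2 s.
2. the other panel lies flat on the sheet between the posts, let go (horizontal distance between each of panel, sheet and fixture below 0.008 m and z of panel in the frame of fixture between 0.024 and 0.03 m and angle between the y axis of each of panel, sheet and the y axis of fixture, either way round below 0.12 rad and angle between each of panel, sheet's own z axis and vertical below 0.05 rad and z of sheet in the frame of fixture between 0.019 and 0.025 m and contact force between panel and sheet above 0.1 N and contact force between the fingers and panel below 0.05 N), for 0.2 s.
3. the thumbscrew is turned clockwise until it seats (within 0.08 rad of its stop) (value of joint screw above 3.0616 rad), for 0.05 s.
At the end, for the whole second after the job is handed in: The thumbscrew stands a quarter turn (1.57 rad, within 0.25) back from its seat, still, gripped by the fingers with over 2 N; lower panel, sheet and upper panel lie flat on one another between the posts (centres within 8 mm of the stack's centre, lined up within 0.12 rad, heights within 3 mm) (value of joint screw between 1.321 and 1.821 rad and velocity of joint screw between -0.1 and 0.1 rad/s and contact force between the fingers and screw above 2 N and horizontal distance between each of panel_low, sheet, panel and fixture below 0.008 m and z of panel_low in the frame of fixture between 0.007 and 0.013 m and angle between the y axis of each of panel_low, sheet, panel and the y axis of fixture, either way round below 0.12 rad and angle between each of panel_low, sheet, panel's own z axis and vertical below 0.05 rad and z of sheet in the frame of fixture between 0.019 and 0.025 m and z of panel in the frame of fixture between 0.024 and 0.03 m); the arm keeps its last pose, push and grip.
It fails at once if a bystander is moved by more than 30 mm (distance of any of bottle, screwdriver, nozzle_print, collar, spool, block, cup from where it was at the start of the episode above 0.03 m).
It also fails if it takes over 70 s, if anything falls off the work surface, if the arm or the gripper's body presses on something with over 40 N, if the wrist force passes 120 N, or if a joint passes its speed limit or range.

## Working session

There is one attempt and no reset: what is moved stays moved. The work goes in short steps, Python scripts to look and compute and a shell command to move; the robot and the scene stay as the last step left them, time stands still between calls to the robot, and variables do not carry over. Pictures are saved under pics/ and viewed, at most 12 in all, crops included, and the job is handed in when it is done.

```bash
ls; mkdir -p pics; python3 - <<'E'
from station import *
import cv2,numpy as np
s=read_state();print(s)
for n in ["scene","side"]:
    p,d=snapshot(n);np.savez(f"{n}0.npz",p=p,d=d)
    cv2.imwrite(f"pics/{n}0.png",p[:,:,::-1])
    c=camera_info(n);print(n,c)
print(hold_point_z)
E
```

```text
pics
{'t': 0.0, 'q': array([ 2.58605957e-01,  3.85601189e-01,  6.60149348e-03, -5.24686067e-04,
       -1.19398858e+00, -2.58600981e-01]), 'joint_velocities': array([-0.00038182, -0.00091186,  0.00053748,  0.00159907,  0.00205656,
       -0.00083994]), 'joint_torque': array([-9.55001960e-04, -3.92286408e+01,  1.88399577e+01,  4.18616563e+00,
       -4.72148502e-03,  8.27910434e-07]), 'tcp_pos': array([6.24407600e-01, 2.78895468e-05, 2.30181306e-01]), 'ee_rot': array([ 3.13934889e+00, -8.93109779e-05, -1.57098485e+00]), 'force': array([-0.66851744,  0.61802472, -0.14457292]), 'wrist_torque': array([-0.00807389, -0.02885609,  0.053559  ]), 'finger_force': 0.0, 'grip_width': 1.0000619673067606}
scene {'intrinsics': array([[603.36163343,   0.        , 317.81640813],
       [  0.        , 603.36163343, 233.12778089],
       [  0.        ,   0.        ,   1.        ]]), 'dist_coeffs': array([-0.05641163,  0.        ,  0.        ,  0.        ,  0.        ]), 'rvec': array([ 0.83711156,  2.47192603, -1.19180612]), 'tvec': array([ 0.44381245, -0.12502853,  1.52921603])}
side {'intrinsics': array([[499.70194073,   0.        , 318.77600202],
       [  0.        , 499.70194073, 241.4885142 ],
       [  0.        ,   0.        ,   1.        ]]), 'dist_coeffs': array([0.00837116, 0.        , 0.        , 0.        , 0.        ]), 'rvec': array([ 2.16176755, -0.3825335 ,  0.19491363]), 'tvec': array([-0.51540927,  0.1558728 ,  1.14741381])}
0.0187
```

View pics/scene0.png

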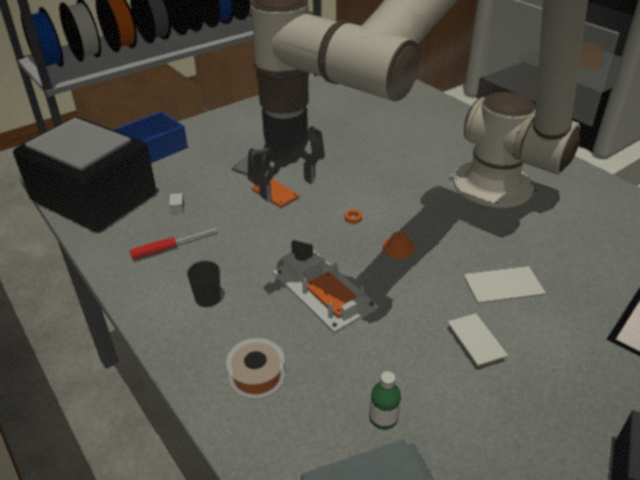

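View side.

The scene view shows the fixture near (325,290), with its wing at (302,250). The panel is at (275,192) with the grey look-alike behind it at (248,165). Two white sheets are at (505,283) and (477,340).

View pics/side0.png

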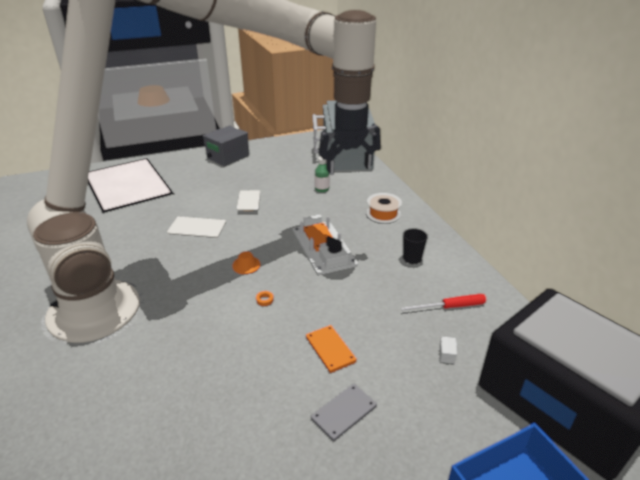

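```bash
cat > h.py <<'E'
import numpy as np,cv2
from station import camera_info,snapshot,read_state
def cam(n):
    c=camera_info(n);R=cv2.Rodrigues(np.array(c["rvec"]))[0];return np.array(c["intrinsics"]),np.array(c["dist_coeffs"]),R,np.array(c["tvec"])
def ray(C,uv):
    K,D,R,t=C;u=cv2.undistortPoints(np.float64(uv).reshape(-1,1,2),K,D).reshape(-1,2)
    return np.c_[u,np.ones(len(u))]@R, -R.T@t
def on_z(C,uv,z):
    d,o=ray(C,uv);return o+d*((z-o[2])/d[:,2])[:,None]
def cloud(C,d):
    K,D,R,t=C;v,u=np.mgrid[:480,:640]
    r,o=ray(C,np.c_[u.ravel(),v.ravel()]);return (o+r*d.reshape(-1,1)).reshape(480,640,3)
def rect(P):
    r=cv2.minAreaRect(np.float32(P[:,:2]*1000));return np.round(r[0],1),np.round(r[1],1),round(r[2],1)
E
python3 - <<'E'
from h import *
for n in ["scene","side"]:
    z=np.load(n+"0.npz");C=cam(n);X=cloud(C,z["d"]);p=z["p"].astype(int)
    hsv=cv2.cvtColor(z["p"],cv2.COLOR_RGB2HSV)
    ws=(X[...,0]>.2)&(X[...,0]<1)&(abs(X[...,1])<.7)&(z["d"]>0)
    for nm,m in [("orange",(hsv[...,0]<14)&(hsv[...,1]>170)&(hsv[...,2]>80)),("white",(hsv[...,1]<50)&(hsv[...,2]>150))]:
        m=(m&ws&(X[...,2]<.12)&(X[...,2]>-.01)).astype(np.uint8)
        k,L,S,_=cv2.connectedComponentsWithStats(m)
        for i in range(1,k):
            if S[i,4]>60:
                P=X[L==i];print(n,nm,S[i],rect(P),"z",np.percentile(P[:,2],[5,50,95]).round(4))
E
```

```text
scene orange [270 180  28  26 400] (array([ 462.2, -293. ]), array([ 61. , 103.5]), 1.9) z [0.0086 0.0116 0.0149]
scene orange [346 210  15  12 116] (array([ 376.6, -101.9]), array([40.3, 34.7]), 62.0) z [0.006  0.0127 0.0164]
scene orange [384 233  30  25 483] (array([372.8,  47.7]), array([51.8, 64.8]), 42.6) z [0.0053 0.0153 0.0369]
scene orange [131 238  44  20 379] (array([ 802.1, -271.7]), array([22.8, 96. ]), 79.0) z [0.0131 0.0215 0.0265]
scene orange [308 275  47  41 766] (array([579.7,  77.1]), array([110.6,  62.5]), 88.8) z [0.0187 0.0214 0.0241]
scene orange [238 381  36  12 155] (array([822.2, 172.8]), array([16.6, 60.2]), 58.8) z [0.0091 0.0169 0.0255]
scene white [170 194  11  10  89] (array([ 685.1, -395. ]), array([42.2, 24. ]), 63.4) z [0.0274 0.0302 0.0331]
scene white [ 465  267   79   34 1823] (array([274.3, 259.5]), array([ 84.5, 145. ]), 61.5) z [0.0042 0.0071 0.0099]
scene white [288 283  70  46 494] (array([604.1,  70.7]), array([ 55.6, 156.8]), 1.2) z [0.0069 0.0095 0.0122]
scene white [ 449  314   58   50 1436] (array([442.2, 330.5]), array([109.4,  61.2]),
[... 452 characters left out ...]
.0204 0.023  0.0264]
side orange [233 252  27  21 353] (array([362.7,  27.6]), array([50.2, 64.9]), 76.0) z [0.0073 0.0195 0.0374]
side orange [444 295  41  13 350] (array([ 797.2, -284. ]), array([19.6, 95. ]), 77.8) z [0.0132 0.0225 0.0272]
side orange [307 335  48  37  93] (array([ 441.9, -318.7]), array([ 51.8, 116.5]), 36.1) z [0.0065 0.0101 0.0138]
side white [  156   142   373   338 78455] (array([578.2,  30. ]), array([ 756.3, 1339.7]), 0.0) z [-0.0014  0.0013  0.0044]
side white [159 177  11  18  86] (array([211.5, 539.4]), array([ 22.9, 133.1]), 0.1) z [0.0022 0.0053 0.0085]
side white [316 178  12  10  98] (array([675.2, 324.3]), array([17.6, 35.3]), 64.5) z [0.0226 0.0349 0.0476]
```

The side view shows the same layout: orange panel (331,348), grey look-alike (343,411), small sheet (249,202), and the fixture at (325,243) with its clamp end nearer the camera. Next I'll take the wrist view.

```bash
python3 - <<'E'
from h import *
C=cam("wrist");p,d=snapshot("wrist");np.savez("w0.npz",p=p,d=d);np.save("wC0.npy",np.array(C,dtype=object),allow_pickle=True)
cv2.imwrite("pics/w0.png",p[:,:,::-1]);print(C,(-C[2].T@C[3]))
print(on_z(cam("scene"),[[302,250]],.065))
E
```

```text
(array([[342.92302095,   0.        , 321.02342439],
       [  0.        , 342.92302095, 243.14352196],
       [  0.        ,   0.        ,   1.        ]]), array([0.01458098, 0.        , 0.        , 0.        , 0.        ]), array([[-9.99999214e-01, -1.59582447e-04,  1.24333412e-03],
       [ 2.03047110e-04,  9.58144005e-01,  2.86286614e-01],
       [-1.23697945e-03,  2.86286642e-01, -9.58143219e-01]]), array([ 0.62377074, -0.0367247 ,  0.37752082])) [ 0.62424469 -0.07279207  0.37145725]
[[ 0.58025731 -0.02280074  0.065     ]]
```

View pics/w0.png

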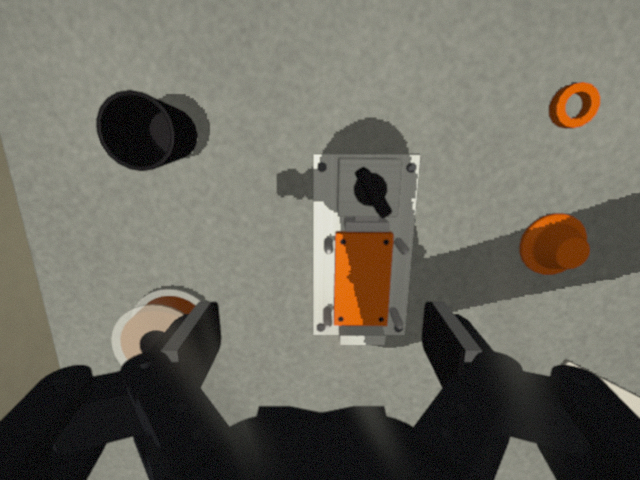

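In the wrist view the clamp is at the world -y end, at the top. The lower panel's corners are (336,232), (393,232), (391,325) and (335,326). The wing runs from (363,170) to (388,215), and the base corners are (313,154), (420,154) and (314,335).

```bash
python3 - <<'E'
from h import *
C=list(np.load("wC0.npy",allow_pickle=True))
z=np.load("w0.npz");p=z["p"];hsv=cv2.cvtColor(p,cv2.COLOR_RGB2HSV)
print("pl corners",on_z(C,[[336,232],[393,232],[391,325],[335,326]],.022).round(4))
print("base",on_z(C,[[313,154],[420,154],[314,335]],.01).round(4))
print("wing",on_z(C,[[363,170],[388,215],[371,188]],.078).round(4))
def blob(mask,zz,nm):
    k,L,S,_=cv2.connectedComponentsWithStats(mask.astype(np.uint8))
    i=1+S[1:,4].argmax();v,u=np.nonzero(L==i);P=on_z(C,np.c_[u,v],zz);print(nm,S[i],rect(P))
m=(hsv[...,0]<14)&(hsv[...,1]>170)&(hsv[...,2]>60);mm=np.zeros_like(m);mm[215:335,325:400]=1
blob(m&mm,.022,"panel_low")
X=cloud(C,z["d"]);m=(X[...,2]>.07)&(X[...,2]<.085)&(z["d"]>0);mm[:]=0;mm[150:235,335:410]=1
blob(m&mm,.078,"wing");P=X[m&mm];print(P.mean(0),rect(P))
# scene-based sheet/panel using silhouette on plane
z=np.load("scene0.npz");hsv=cv2.cvtColor(z["p"],cv2.COLOR_RGB2HSV);C=cam("scene")
for nm,b,zz,m in [("sheet",(440,305,515,372),.02,(hsv[...,1]<50)&(hsv[...,2]>150)),("panel",(262,172,305,210),.012,(hsv[...,0]<14)&(hsv[...,1]>170)&(hsv[...,2]>80))]:
    mm=np.zeros_like(m);mm[b[1]:b[3],b[0]:b[2]]=1;blob(m&mm,zz,nm)
E
```

```text
pl corners [[0.608  0.0194 0.022 ]
 [0.548  0.0194 0.022 ]
 [0.5437 0.1294 0.022 ]
 [0.6078 0.1307 0.022 ]]
base [[ 0.632  -0.0597  0.01  ]
 [ 0.5229 -0.0596  0.01  ]
 [ 0.6321  0.1497  0.01  ]]
wing [[ 0.5887 -0.0492  0.078 ]
 [ 0.5655 -0.0107  0.078 ]
 [ 0.5813 -0.0341  0.078 ]]
panel_low [ 334  232   59   94 3793] (array([578.7,  74.4]), array([110.1,  60.7]), 89.9)
wing [357 169  36  50 726] (array([578. , -29.3]), array([11.9, 45.7]), 31.3)
[ 0.57783945 -0.02940305  0.07602966] (array([577.3, -28.8]), array([12. , 45.3]), 31.0)
sheet [ 449  314   58   50 1440] (array([442.1, 330.4]), array([108.6,  59.6]), 72.2)
panel [270 180  28  26 404] (array([ 464.1, -291.8]), array([ 61. , 101.3]), 4.2)
```

The fixture is at about (0.578, 0.075) with heading ~0, and the screw is at ~1.02 rad. Now I'll move above the sheet.

```bash
python3 -m inch '[{"travel":[-0.364,0.66,0],"turn":[0,0,-0.15],"jaw":-1},{"travel":[-0.364,0.66,0],"turn":[0,0,-0.15],"jaw":-1},{"travel":[-0.364,0.66,0],"turn":[0,0,-0.15],"jaw":-1},{"travel":[-0.364,0.66,0],"turn":[0,0,-0.15],"jaw":-1},{"travel":[-0.364,0.66,0],"turn":[0,0,-0.15],"jaw":-1},{"travel":[-0.364,0.66,0],"turn":[0,0,-0.15],"jaw":-1},{"travel":[-0.364,0.66,0],"turn":[0,0,-0.15],"jaw":-1},{"travel":[-0.364,0.66,0],"turn":[0,0,-0.15],"jaw":-1},{"travel":[-0.364,0.66,0],"turn":[0,0,-0.15],"jaw":-1},{"travel":[-0.364,0.66,0],"turn":[0,0,-0.15],"jaw":-1},{"travel":[-0.364,0.66,0],"turn":[0,0,-0.15],"jaw":-1},{"travel":[-0.364,0.66,0],"turn":[0,0,-0.15],"jaw":-1}]'
python3 - <<'E'
from h import *
C=cam("wrist");s=read_state();print(s["tcp_pos"],s["ee_rot"])
p,d=snapshot("wrist");np.savez("w1.npz",p=p,d=d);cv2.imwrite("pics/w1.png",p[:,:,::-1])
hsv=cv2.cvtColor(p,cv2.COLOR_RGB2HSV);X=cloud(C,d)
m=((hsv[...,1]<60)&(hsv[...,2]>140)&(X[...,2]>.01)&(X[...,2]<.03)&(d>0)).astype(np.uint8)
k,L,S,_=cv2.connectedComponentsWithStats(m)
for i in range(1,k):
    if S[i,4]>300:
        v,u=np.nonzero(L==i);print(S[i],rect(on_z(C,np.c_[u,v],.02)),X[L==i][:,2].mean())
E
```

```text
t: 1.15
tcp_pos: [0.4426, 0.33, 0.231]
ee_rot: [3.141, -0.001, -1.884]
force: [-0.8, -1.0, 0.0]
grip_width: 1.001
finger_force: 0.0
[0.44263546 0.33003623 0.23100449] [ 3.14129942e+00 -8.70568596e-04 -1.88379317e+00]
[ 292  196   60   68 3451] (array([447.1, 347.6]), array([73.4, 61.4]), 72.2) 0.018707561228947397
```

View pics/w1.png

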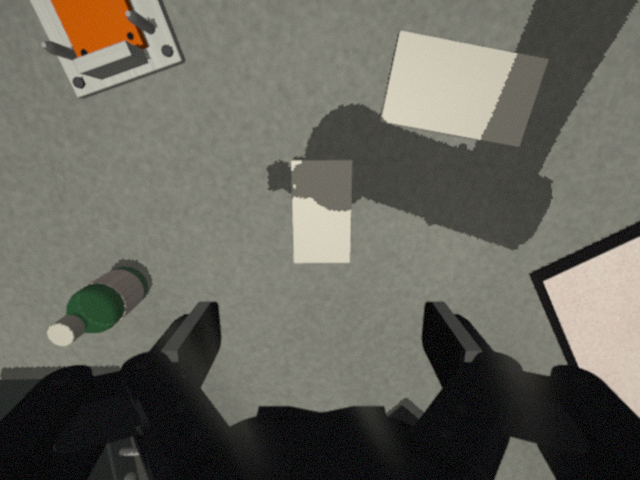

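The sheet is well aligned with the tool. Its corners are (292,160), (352,160), (351,263) and (294,263).

```bash
python3 - <<'E'
from h import *
C=cam("wrist");s=read_state()
P=on_z(C,[[291.5,159.5],[352.5,159.5],[351,263.5],[293.5,263.5]],.02)
c=P.mean(0);a=np.degrees(np.arctan2(*(P[2]+P[3]-P[0]-P[1])[[1,0]]))
print(P.round(4),c,a,rect(P),"shift share",(c-s["tcp_pos"])/.5,"tool yaw",np.degrees(s["ee_rot"][2])+180)
E
```

```text
[[0.4538 0.2681 0.02  ]
 [0.3959 0.2869 0.02  ]
 [0.4287 0.3922 0.02  ]
 [0.4884 0.3728 0.02  ]] [0.44169703 0.32999192 0.02      ] 72.18565202572707 (array([441.5, 330. ]), array([110.3,  62.7]), 72.0) shift share [-0.00273808  0.00127318 -0.42207814] tool yaw 71.97925249710894
```

```bash
python3 - <<'E'
from h import *
C=cam("wrist");z=np.load("w1.npz");X=cloud(C,z["d"]);s=read_state()
R=cv2.Rodrigues(np.array([0,0,1.]))[0]
for a,b in[(185,222),(420,460)]:
    P=X[295:345,a:b].reshape(-1,3);P=P[P[:,2]>.15]-s["tcp_pos"];print(np.percentile(P[:,2],[0,2,10,50]).round(4))
E
python3 -m inch '[{"travel":[-0.002,0,-0.1],"turn":[0,0,0],"jaw":-1},{"travel":[-0.002,0,-0.2],"turn":[0,0,0],"jaw":-1},{"travel":[-0.002,0,-0.28],"turn":[0,0,0],"jaw":-1},{"travel":[-0.002,0,-0.34],"turn":[0,0,0],"jaw":-1},{"travel":[-0.002,0,-0.39],"turn":[0,0,0],"jaw":-1},{"travel":[-0.002,0,-0.42],"turn":[0,0,0],"jaw":-1},{"travel":[-0.002,0,-0.44],"turn":[0,0,0],"jaw":-1},{"travel":[-0.002,0,-0.45],"turn":[0,0,0],"jaw":-1},{"travel":[-0.002,0,-0.454],"turn":[0,0,0],"jaw":-1},{"travel":[-0.002,0,-0.454],"turn":[0,0,0],"jaw":-1}]'
```

```text
[0.0112 0.0128 0.0162 0.0263]
[0.0105 0.0129 0.0162 0.0264]
t: 2.03
tcp_pos: [0.4428, 0.33, 0.0049]
ee_rot: [-3.141, 0.001, -1.886]
force: [0.7, 0.9, 0.3]
grip_width: 0.998
finger_force: 0.0
```

```bash
python3 -m inch '[{"travel":[-0.002,0,-0.006],"turn":[0,0,0],"jaw":-1},{"travel":[-0.002,0,-0.01],"turn":[0,0,0],"jaw":-1},{"travel":[-0.002,0,-0.01],"turn":[0,0,0],"jaw":0},{"travel":[-0.002,0,-0.01],"turn":[0,0,0],"jaw":1},{"travel":[-0.002,0,-0.01],"turn":[0,0,0],"jaw":1},{"travel":[-0.002,0,-0.01],"turn":[0,0,0],"jaw":1},{"travel":[-0.002,0,-0.01],"turn":[0,0,0],"jaw":1},{"travel":[-0.002,0,-0.01],"turn":[0,0,0],"jaw":1}]' 30
```

```text
t: 2.7
tcp_pos: [0.4412, 0.3304, 0.0]
ee_rot: [-3.141, 0.001, -1.884]
force: [-1.6, -0.9, 6.3]
grip_width: 0.716
finger_force: 32.8
```

```bash
python3 -m inch '[{"travel":[0,0,0.06],"turn":[0,0,0],"jaw":1},{"travel":[0,0,0.12],"turn":[0,0,0],"jaw":1},{"travel":[0.03,-0.06,0.17],"turn":[0,0,0.02],"jaw":1},{"travel":[0.06,-0.11,0.2],"turn":[0,0,0.04],"jaw":1},{"travel":[0.1,-0.18,0.2],"turn":[0,0,0.07],"jaw":1},{"travel":[0.14,-0.25,0.2],"turn":[0,0,0.1],"jaw":1},{"travel":[0.18,-0.32,0.2],"turn":[0,0,0.12],"jaw":1},{"travel":[0.22,-0.4,0.2],"turn":[0,0,0.14],"jaw":1},{"travel":[0.25,-0.46,0.2],"turn":[0,0,0.15],"jaw":1},{"travel":[0.268,-0.5,0.2],"turn":[0,0,0.15],"jaw":1},{"travel":[0.273,-0.511,0.2],"turn":[0,0,0.15],"jaw":1},{"travel":[0.273,-0.511,0.2],"turn":[0,0,0.15],"jaw":1}]'
python3 - <<'E'
from h import *
C=cam("wrist");s=read_state();print(s["tcp_pos"],s["ee_rot"])
p,d=snapshot("wrist");np.savez("w2.npz",p=p,d=d);cv2.imwrite("pics/w2.png",p[:,:,::-1])
E
```

```text
t: 3.7
tcp_pos: [0.5776, 0.0729, 0.0986]
ee_rot: [3.141, -0.0, -1.574]
force: [-0.4, 0.5, 0.0]
grip_width: 0.715
finger_force: 33.3
[0.57755951 0.07290909 0.09860273] [ 3.14059512e+00 -1.40086223e-04 -1.57415208e+00]
```

View pics/w2.png

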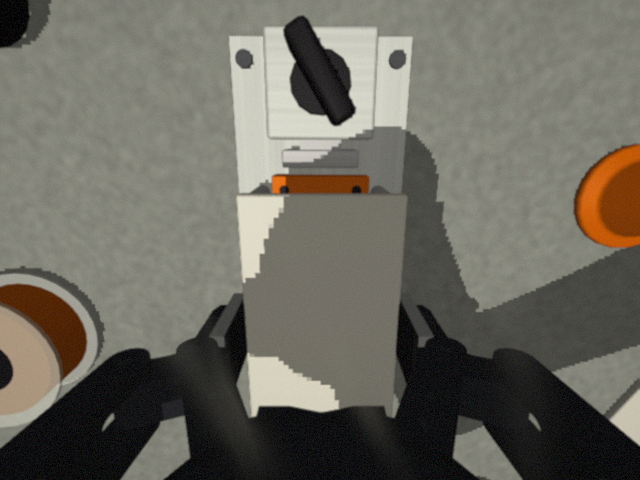

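The sheet is held square, with its far edge from (237,195) to (407,195). The base corners are (230,37) and (413,37), and the block top is (264,27), (377,27), (376,138) and (268,138). The wing runs from (297,19) to (343,123).

```bash
python3 - <<'E'
from h import *
C=cam("wrist")
print("sheet",on_z(C,[[237,195],[407,195]],.118).round(4))
print("base",on_z(C,[[230,37],[413,37]],.01).round(4))
print("block",on_z(C,[[264,27],[377,27],[376,138],[268,138]],.04).round(4))
print("plow",on_z(C,[[272,176],[369,176]],.022).round(4))
E
```

```text
sheet [[0.6066 0.0198 0.118 ]
 [0.5461 0.0199 0.118 ]]
base [[ 0.6303 -0.057   0.01  ]
 [ 0.5223 -0.0569  0.01  ]]
block [[ 6.056e-01 -5.390e-02  4.000e-02]
 [ 5.481e-01 -5.380e-02  4.000e-02]
 [ 5.461e-01  0.000e+00  4.000e-02]
 [ 6.062e-01 -1.000e-04  4.000e-02]]
plow [[0.6074 0.0225 0.022 ]
 [0.5466 0.0226 0.022 ]]
```

```bash
python3 -m inch '[{"travel":[0,0.003,-0.04],"turn":[0,0,0],"jaw":1},{"travel":[0,0.003,-0.08],"turn":[0,0,0],"jaw":1},{"travel":[0,0.003,-0.11],"turn":[0,0,0],"jaw":1},{"travel":[0,0.003,-0.13],"turn":[0,0,0],"jaw":1},{"travel":[0,0.003,-0.145],"turn":[0,0,0],"jaw":1},{"travel":[0,0.003,-0.16],"turn":[0,0,0],"jaw":1},{"travel":[0,0.003,-0.17],"turn":[0,0,0],"jaw":1},{"travel":[0,0.003,-0.18],"turn":[0,0,0],"jaw":1},{"travel":[0,0.003,-0.185],"turn":[0,0,0],"jaw":1},{"travel":[0,0.003,-0.185],"turn":[0,0,0],"jaw":1}]'
```

```text
t: 4.58
tcp_pos: [0.5798, 0.0769, 0.0147]
ee_rot: [-3.135, 0.0, -1.566]
force: [-10.5, -0.9, 39.3]
grip_width: 0.716
finger_force: 42.9
```

It stopped 7 mm high with 39 N upward, so I'll look before pushing any further.

```bash
python3 - <<'E'
from h import *
C=cam("wrist");s=read_state();print(s["tcp_pos"],s["force"])
p,d=snapshot("wrist");np.savez("w3.npz",p=p,d=d)
q,_=snapshot("scene");r,_=snapshot("side")
a=cv2.resize(p,(480,360));b=cv2.resize(q[240:340,260:393],(400,300),interpolation=cv2.INTER_CUBIC);c=cv2.resize(r[190:290,260:393],(400,300),interpolation=cv2.INTER_CUBIC)
cv2.imwrite("pics/w3.png",np.vstack([cv2.resize(p[60:420,80:560],(800,300)),np.hstack([b,c])])[:,:,::-1])
X=cloud(C,d);print([X[v,u].round(4) for u,v in[(320,200),(320,250),(320,300),(260,250),(380,250),(260,300),(380,300)]])
E
```

```text
[0.57975163 0.07691932 0.01465123] [-10.53235312  -0.85534003  39.30432375]
[array([0.5799, 0.0257, 0.0262]), array([0.5798, 0.0448, 0.0288]), array([0.5796, 0.0642, 0.0328]), array([0.6028, 0.0445, 0.0302]), array([0.5565, 0.0447, 0.0288]), array([0.6031, 0.064 , 0.0336]), array([0.556 , 0.0643, 0.0323])]
```

View pics/w3.png

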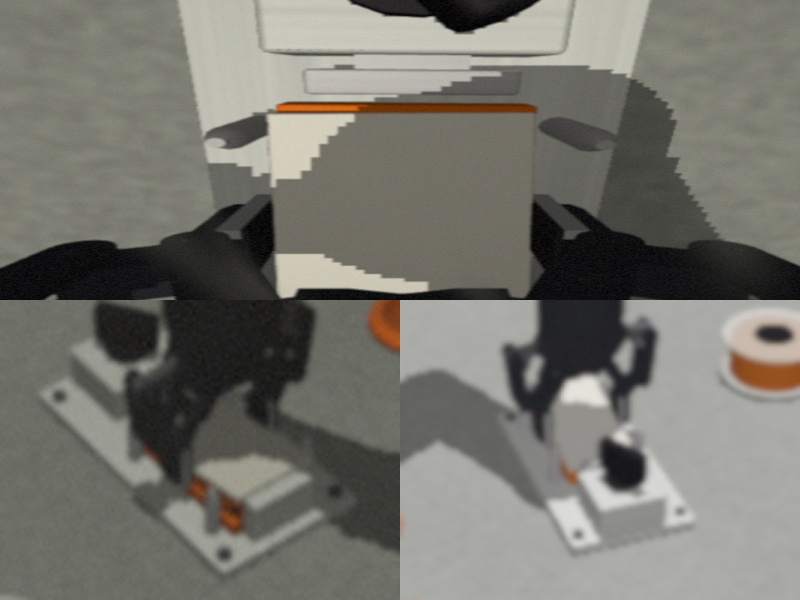

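The sheet is tilted about 0.17 rad because its +y end is riding on the end stop. I'll lift, shift -y by about 4 mm and check the tilt.

```bash
python3 -m inch '[{"travel":[0,0,0.03],"turn":[0,0,0],"jaw":1},{"travel":[0,0,0.07],"turn":[0,0,0],"jaw":1},{"travel":[0,0,0.1],"turn":[0,0,0],"jaw":1},{"travel":[0,-0.008,0.12],"turn":[0,0,0],"jaw":1},{"travel":[0,-0.008,0.12],"turn":[0,0,0],"jaw":1},{"travel":[0,-0.008,0.12],"turn":[0,0,0],"jaw":1}]'
python3 - <<'E'
from h import *
C=cam("wrist");s=read_state();print(s["tcp_pos"],s["force"])
p,d=snapshot("wrist");np.savez("w4.npz",p=p,d=d);cv2.imwrite("pics/w4.png",p[:,:,::-1])
X=cloud(C,d);print(np.array([X[v,u] for u,v in[(320,200),(320,220),(320,250),(320,300),(320,350),(260,250),(380,250),(260,300),(380,300)]]).round(4))
E
```

```text
t: 5.23
tcp_pos: [0.5775, 0.072, 0.0669]
ee_rot: [-3.141, 0.001, -1.571]
force: [-1.2, -0.1, -2.9]
grip_width: 0.714
finger_force: 38.6
[0.57746779 0.07201716 0.06692044] [-1.21137523 -0.12022772 -2.89266592]
[[0.5774 0.0207 0.0789]
 [0.5774 0.0285 0.0786]
 [0.5774 0.0396 0.0821]
 [0.5774 0.0589 0.0858]
 [0.5774 0.0792 0.0891]
 [0.6006 0.0396 0.082 ]
 [0.5541 0.0398 0.0812]
 [0.6011 0.0594 0.0849]
 [0.5538 0.0592 0.0852]]
```

View pics/w4.png

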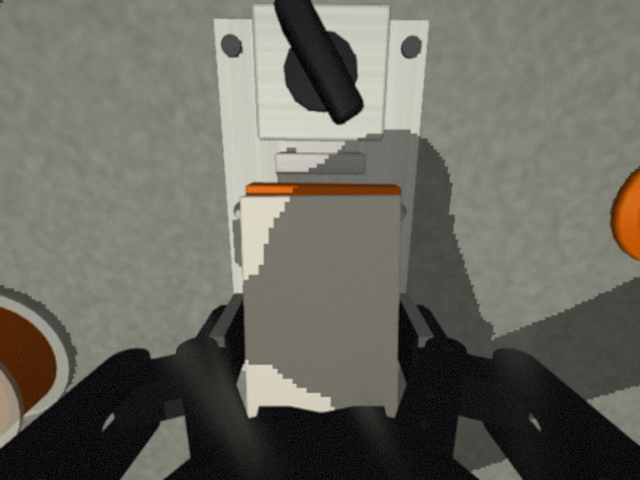

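The sheet still holds the 0.17 rad tilt. I'll level it by tilting the tool, after first measuring y against the jaw top edge (row 172), the plow front top edge (row ~185) and the sheet edge (row 195).

```bash
python3 - <<'E'
from h import *
C=cam("wrist");s=read_state();print(s["tcp_pos"])
print("sheet",on_z(C,[[240,195.5],[400,195.5]],.0785).round(4))
print("base",on_z(C,[[216,19],[429,19]],.01).round(4))
print("block",on_z(C,[[253,6],[390,6],[384,139],[258,139]],.04).round(4))
print("plow top front",on_z(C,[[246,185],[401,185]],.022).round(4))
print("jaw",on_z(C,[[276,172.5],[365,172.5],[276,153],[365,153]],.0385).round(4))
E
```

```text
[0.57692204 0.0718272  0.06608996]
sheet [[0.6069 0.0188 0.0785]
 [0.5468 0.0188 0.0785]]
base [[ 0.6288 -0.0588  0.01  ]
 [ 0.5225 -0.0588  0.01  ]]
block [[ 0.6049 -0.0548  0.04  ]
 [ 0.5475 -0.0547  0.04  ]
 [ 0.5471 -0.0016  0.04  ]
 [ 0.6058 -0.0016  0.04  ]]
plow top front [[0.6167 0.0218 0.022 ]
 [0.5336 0.0219 0.022 ]]
jaw [[0.5982 0.0138 0.0385]
 [0.5552 0.0138 0.0385]
 [0.5979 0.0047 0.0385]
 [0.5555 0.0047 0.0385]]
```

The orange strip ahead of the sheet is 155 px wide, which puts it right under the sheet. The lower panel is therefore being carried too, pinched by the fingertips, and the extra 1.1 N of weight agrees. I'll check its height and tilt before lowering both back.

```bash
python3 - <<'E'
from h import *
C=cam("wrist");d=np.load("w4.npz")["d"];X=cloud(C,d);p=np.load("w4.npz")["p"]
for v in range(178,204,2): print(v,X[v,290:310:1].mean(0).round(4),p[v,300])
print(on_z(C,[[320,184.5],[320,195.5]],.0735).round(4))
# side camera: orange pixels above fixture
p,d=snapshot("side");C=cam("side");X=cloud(C,d);h=cv2.cvtColor(p,cv2.COLOR_RGB2HSV)
m=(h[...,0]<16)&(h[...,1]>150)&(X[...,1]>0)&(X[...,1]<.15)&(abs(X[...,0]-.577)<.05)
print("side orange",X[m].round(3)[::6])
p,d=snapshot("scene");C=cam("scene");X=cloud(C,d);h=cv2.cvtColor(p,cv2.COLOR_RGB2HSV)
m=(h[...,0]<16)&(h[...,1]>150)&(X[...,1]>0)&(X[...,1]<.15)&(abs(X[...,0]-.577)<.05)
print("scene orange",X[m].round(3)[::8])
E
```

```text
178 [0.5888 0.0196 0.0081] [110 111 105]
180 [0.5888 0.0207 0.0077] [112 111 105]
182 [0.5888 0.0219 0.0079] [104  94  86]
184 [0.5853 0.0161 0.0653] [85 41  9]
186 [0.585  0.0162 0.0708] [105  49  13]
188 [0.585  0.0169 0.0714] [113  53   1]
190 [0.585  0.0177 0.0714] [111  50   6]
192 [0.585  0.0185 0.0716] [111  47   0]
194 [0.585  0.0192 0.0716] [111  55  24]
196 [0.5847 0.0193 0.0766] [107 102  92]
198 [0.5847 0.02   0.0771] [117 116 106]
200 [0.5847 0.0207 0.0772] [117 114 106]
202 [0.5847 0.0214 0.0775] [118 115 107]
[[0.5769 0.0153 0.0735]
 [0.5769 0.0196 0.0735]]
side orange [[0.593 0.015 0.075]
 [0.588 0.017 0.072]
 [0.573 0.019 0.071]
 [0.587 0.015 0.071]
 [0.561 0.017 0.072]
 [0.576 0.014 0.07 ]
 [0.551 0.012 0.074]
 [0.569 0.017 0.067]
 [0.557 0.02  0.065]]
scene orange [[0.607 0.027 0.068]
 [0.6   0.077 0.069]
 [0.603 0.082 0.072]
 [0.556 0.122 0.075]
 [0.602 0.085 0.071]
 [0.561 0.119 0.073]
 [0.607 0.082 0.069]
 [0.572 0.118 0.076]
 [0.557 0.124 0.072]
 [0.607 0.091 0.073]
 [0.574 0.117 0.074]
 [0.563 0.127 0.074]
 [0.606 0.09  0.069]
 [0.579 0.114 0.071]
 [0.566 0.122 0.07 ]
 [0.61  0.092 0.07 ]
 [0.597 0.1   0.069]
 [0.578 0.121 0.074]
 [0.561 0.125 0.067]
 [0.605 0.101 0.072]
 [0.587 0.115 0.071]
 [0.576 0.125 0.073]
 [0.607 0.098 0.068]
 [0.599 0.112 0.074]
 [0.588 0.121 0.074]
 [0.575 0.13  0.074]
 [0.603 0.111 0.073]
 [0.587 0.12  0.071]
 [0.573 0.127 0.068]
 [0.601 0.114 0.072]
 [0.586 0.126 0.072]
 [0.607 0.113 0.072]
 [0.594 0.123 0.072]
 [0.606 0.109 0.065]
 [0.599 0.124 0.073]
 [0.609 0.118 0.071]
 [0.596 0.125 0.069]
 [0.606 0.127 0.074]
 [0.609 0.127 0.073]
 [0.602 0.125 0.065]]
```

The lower panel is held nearly level (top ≈0.072) and the tilted sheet rests on its front edge. I'll lower both back with a +2 mm y shift, so that the panel lands on the base.

```bash
python3 -m inch '[{"travel":[-0.001,0.004,0],"turn":[0,0,0],"jaw":1},{"travel":[-0.001,0.004,-0.02],"turn":[0,0,0],"jaw":1},{"travel":[-0.001,0.004,-0.04],"turn":[0,0,0],"jaw":1},{"travel":[-0.001,0.004,-0.055],"turn":[0,0,0],"jaw":1},{"travel":[-0.001,0.004,-0.07],"turn":[0,0,0],"jaw":1},{"travel":[-0.001,0.004,-0.085],"turn":[0,0,0],"jaw":1},{"travel":[-0.001,0.004,-0.094],"turn":[0,0,0],"jaw":1},{"travel":[-0.001,0.004,-0.1],"turn":[0,0,0],"jaw":1},{"travel":[-0.001,0.004,-0.103],"turn":[0,0,0],"jaw":1},{"travel":[-0.001,0.004,-0.103],"turn":[0,0,0],"jaw":1}]'
```

```text
t: 6.22
tcp_pos: [0.577, 0.074, 0.0153]
ee_rot: [3.142, -0.0, -1.571]
force: [0.1, 0.3, -0.6]
grip_width: 0.714
finger_force: 38.7
```

```bash
python3 -m inch '[{"travel":[0,0,0],"turn":[0,0,0],"jaw":-0.7},{"travel":[0,0,0],"turn":[0,0,0],"jaw":-1},{"travel":[0,0,0],"turn":[0,0,0],"jaw":-1},{"travel":[0,0,0],"turn":[0,0,0],"jaw":-1},{"travel":[0,0,0.04],"turn":[0,0,0],"jaw":-1},{"travel":[0,0,0.1],"turn":[0,0,0],"jaw":-1},{"travel":[0,0,0.17],"turn":[0,0,0],"jaw":-1},{"travel":[0,0,0.25],"turn":[0,0,0],"jaw":-1},{"travel":[0,0,0.25],"turn":[0,0,0],"jaw":-1},{"travel":[0,0,0.25],"turn":[0,0,0],"jaw":-1}]'
python3 - <<'E'
from h import *
C=cam("wrist");s=read_state();print(s["tcp_pos"],s["force"])
p,d=snapshot("wrist");np.savez("w5.npz",p=p,d=d);cv2.imwrite("pics/w5.png",p[60:420,80:560,::-1])
X=cloud(C,d);print(np.array([X[v,u] for u,v in[(320,160),(320,200),(320,220),(320,250),(320,280),(290,250),(350,250),(290,200),(350,200)]]).round(4))
E
```

```text
t: 7.05
tcp_pos: [0.5787, 0.0747, 0.1437]
ee_rot: [-3.135, 0.003, -1.571]
force: [-0.6, 0.1, -0.3]
grip_width: 1.0
finger_force: 0.0
[0.57866163 0.07467914 0.14371052] [-0.60157393  0.05587105 -0.26285566]
[[0.5801 0.0168 0.0086]
 [0.5799 0.0453 0.0265]
 [0.5799 0.0611 0.0251]
 [0.5799 0.0856 0.025 ]
 [0.5799 0.111  0.0258]
 [0.6039 0.0858 0.0243]
 [0.5561 0.0855 0.025 ]
 [0.6028 0.0456 0.025 ]
 [0.5571 0.0454 0.0256]]
```

View pics/w5.png

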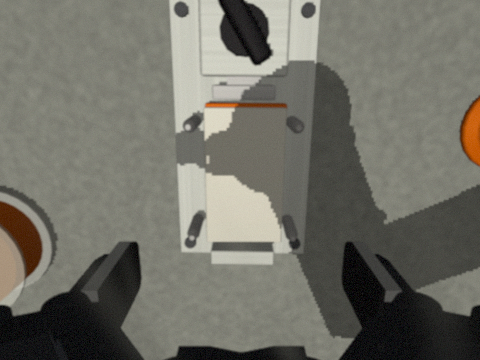

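The sheet lies flat between the posts with the lower panel showing ~3 mm at the clamp side. In crop pixels its corners are (205,108), (287,108), (282,243) and (208,243), and the base's +y edge is at row 253. I'll quantify that and locate the panel more exactly.

```bash
python3 - <<'E'
from h import *
C=cam("wrist");o=np.array([80,60])
P=on_z(C,np.array([[205,108],[287,108],[282,243],[208,243]])+o,.027);print("sheet",P.round(4),P.mean(0))
P=on_z(C,np.array([[180,252.5],[305,252.5]])+o,.01);print("base",P.round(4))
P=on_z(C,np.array([[201,75],[289,75]])+o,.04);print("block front",P.round(4))
print("plow front",on_z(C,np.array([[246,103.5]])+o,.022))
print("stop top",on_z(C,np.array([[246,250.5],[246,263]])+o,.042))
E
```

```text
sheet [[0.6034 0.0208 0.027 ]
 [0.5436 0.0208 0.027 ]
 [0.5435 0.1292 0.027 ]
 [0.6042 0.1293 0.027 ]] [0.573668  0.0750045 0.027    ]
base [[0.631  0.1471 0.01  ]
 [0.5207 0.1469 0.01  ]]
block front [[ 0.604  -0.002   0.04  ]
 [ 0.5448 -0.002   0.04  ]]
plow front [[0.57343129 0.0178699  0.022     ]]
stop top [[0.57318521 0.1281597  0.042     ]
 [0.57314037 0.13905661 0.042     ]]
```

```bash
python3 -m inch '[{"travel":[0,-0.05,0.12],"turn":[0,0,0],"jaw":-1},{"travel":[-0.228,-0.733,0.12],"turn":[0,0,0.025],"jaw":-1},{"travel":[-0.228,-0.733,0.12],"turn":[0,0,0.025],"jaw":-1},{"travel":[-0.228,-0.733,0.12],"turn":[0,0,0.025],"jaw":-1},{"travel":[-0.228,-0.733,0.12],"turn":[0,0,0.025],"jaw":-1},{"travel":[-0.228,-0.733,0.12],"turn":[0,0,0.025],"jaw":-1},{"travel":[-0.228,-0.733,0.12],"turn":[0,0,0.025],"jaw":-1},{"travel":[-0.228,-0.733,0.12],"turn":[0,0,0.025],"jaw":-1},{"travel":[-0.228,-0.733,0.12],"turn":[0,0,0.025],"jaw":-1},{"travel":[-0.228,-0.733,0.12],"turn":[0,0,0.025],"jaw":-1},{"travel":[-0.228,-0.733,0.12],"turn":[0,0,0.025],"jaw":-1},{"travel":[-0.228,-0.733,0.12],"turn":[0,0,0.025],"jaw":-1}]'
python3 -m inch '[{"travel":[0,0,0],"turn":[0,0,0],"jaw":-1},{"travel":[0,0,0],"turn":[0,0,0],"jaw":-1}]'
python3 - <<'E'
from h import *
C=cam("wrist");s=read_state();print(s["tcp_pos"],s["ee_rot"])
p,d=snapshot("wrist");np.savez("w6.npz",p=p,d=d);cv2.imwrite("pics/w6.png",p[:,:,::-1])
h=cv2.cvtColor(p,cv2.COLOR_RGB2HSV);X=cloud(C,d)
m=((h[...,0]<14)&(h[...,1]>150)&(h[...,2]>40)&(d>0)).astype(np.uint8)
k,L,S,_=cv2.connectedComponentsWithStats(m)
for i in range(1,k):
    if S[i,4]>300:
        v,u=np.nonzero(L==i);r=rect(on_z(C,np.c_[u,v],.012));print(S[i],r,X[L==i][:,2].mean())
        print("shift share",(r[0]/1000-s["tcp_pos"][:2])/.5)
E
```

```text
t: 8.1
tcp_pos: [0.4613, -0.2939, 0.1986]
ee_rot: [3.139, 0.001, -1.523]
force: [1.2, 1.2, 0.4]
grip_width: 0.999
finger_force: 0.0
t: 8.27
tcp_pos: [0.4629, -0.2915, 0.1994]
ee_rot: [3.14, 0.001, -1.517]
force: [-0.2, 0.1, -0.4]
grip_width: 1.001
finger_force: 0.0
[ 0.46289029 -0.29154161  0.19937189] [ 3.13991776e+00  8.43735222e-04 -1.51730033e+00]
[ 283  149   72  115 5632] (array([ 463.8, -300.8]), array([ 61.1, 109.4]), 7.5) 0.010583180994193551
shift share [ 0.00181942 -0.01851677]
[  0 208  32  28 534] (array([ 758.4, -270.2]), array([24.8, 28.5]), 78.4) 0.018105674224286956
shift share [0.59101942 0.04268323]
[371 361  37  37 742] (array([ 376.1, -109.4]), array([40., 48.]), 20.2) 0.009995823491817485
shift share [-0.17358058  0.36428323]
```

View pics/w6.png

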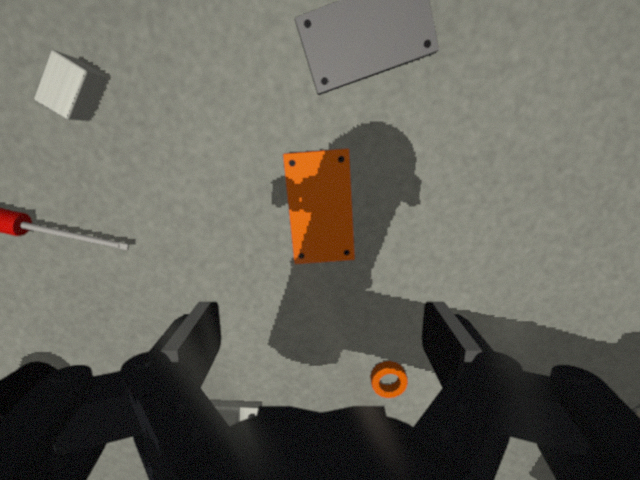

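The panel is at (0.4638, -0.3008), with its long axis about 97.5° and the tool at 93.1°. I'll align and descend.

```bash
python3 -m inch '[{"travel":[0.002,-0.018,-0.07],"turn":[0,0,0.037],"jaw":-1},{"travel":[0.002,-0.018,-0.15],"turn":[0,0,0.037],"jaw":-1},{"travel":[0.002,-0.018,-0.22],"turn":[0,0,0.037],"jaw":-1},{"travel":[0.002,-0.018,-0.29],"turn":[0,0,0.037],"jaw":-1},{"travel":[0.002,-0.018,-0.34],"turn":[0,0,0.037],"jaw":-1},{"travel":[0.002,-0.018,-0.37],"turn":[0,0,0.037],"jaw":-1},{"travel":[0.002,-0.018,-0.386],"turn":[0,0,0.037],"jaw":-1},{"travel":[0.002,-0.018,-0.396],"turn":[0,0,0.037],"jaw":-1},{"travel":[0.002,-0.018,-0.399],"turn":[0,0,0.037],"jaw":-1},{"travel":[0.002,-0.018,-0.399],"turn":[0,0,0.037],"jaw":-1}]'
python3 -m inch '[{"travel":[0,0,0],"turn":[0,0,0],"jaw":-0.5},{"travel":[0,0,0],"turn":[0,0,0],"jaw":0.5},{"travel":[0,0,0],"turn":[0,0,0],"jaw":1},{"travel":[0,0,0],"turn":[0,0,0],"jaw":1},{"travel":[0,0,0],"turn":[0,0,0],"jaw":1},{"travel":[0,0,0],"turn":[0,0,0],"jaw":1}]' 35
```

```text
t: 9.15
tcp_pos: [0.4648, -0.3013, 0.0014]
ee_rot: [-3.14, -0.001, -1.44]
force: [0.1, 0.8, 0.3]
grip_width: 1.001
finger_force: 0.0
t: 9.65
tcp_pos: [0.4649, -0.3018, 0.0023]
ee_rot: [-3.139, -0.001, -1.441]
force: [0.1, 0.5, 6.3]
grip_width: 0.707
finger_force: 37.8
```

```bash
python3 -m inch '[{"travel":[0,0,0.06],"turn":[0,0,0],"jaw":1},{"travel":[0,0,0.13],"turn":[0,0,0],"jaw":1},{"travel":[0.02,0.06,0.19],"turn":[0,0,-0.01],"jaw":1},{"travel":[0.04,0.13,0.23],"turn":[0,0,-0.02],"jaw":1},{"travel":[0.06,0.2,0.26],"turn":[0,0,-0.03],"jaw":1},{"travel":[0.085,0.28,0.26],"turn":[0,0,-0.04],"jaw":1},{"travel":[0.11,0.36,0.26],"turn":[0,0,-0.05],"jaw":1},{"travel":[0.135,0.44,0.26],"turn":[0,0,-0.062],"jaw":1},{"travel":[0.16,0.52,0.26],"turn":[0,0,-0.062],"jaw":1},{"travel":[0.18,0.6,0.26],"turn":[0,0,-0.062],"jaw":1},{"travel":[0.205,0.68,0.26],"turn":[0,0,-0.062],"jaw":1},{"travel":[0.224,0.75,0.26],"turn":[0,0,-0.062],"jaw":1}]'
python3 -m inch '[{"travel":[0,0,0],"turn":[0,0,0],"jaw":1},{"travel":[0,0,-0.04],"turn":[0,0,0],"jaw":1},{"travel":[0,0,-0.06],"turn":[0,0,0],"jaw":1},{"travel":[0,0,-0.06],"turn":[0,0,0],"jaw":1},{"travel":[0,0,-0.06],"turn":[0,0,0],"jaw":1},{"travel":[0,0,-0.06],"turn":[0,0,0],"jaw":1}]'
python3 - <<'E'
from h import *
C=cam("wrist");s=read_state();print(s["tcp_pos"],s["ee_rot"])
p,d=snapshot("wrist");np.savez("w7.npz",p=p,d=d);cv2.imwrite("pics/w7.png",p[:,:,::-1])
X=cloud(C,d);print(np.array([X[v,u] for u,v in[(320,200),(320,230),(320,250),(320,300),(320,350),(260,250),(380,250)]]).round(4))
E
```

```text
t: 10.65
tcp_pos: [0.5763, 0.076, 0.1311]
ee_rot: [-3.141, 0.001, -1.57]
force: [1.2, 0.4, 0.1]
grip_width: 0.704
finger_force: 38.7
t: 11.15
tcp_pos: [0.5763, 0.073, 0.1014]
ee_rot: [-3.141, -0.0, -1.571]
force: [-0.6, 0.2, -1.0]
grip_width: 0.708
finger_force: 38.7
[0.57629785 0.07297906 0.10135891] [-3.14087934e+00 -8.28828858e-05 -1.57136104e+00]
[[0.5762 0.0224 0.1094]
 [0.5763 0.0345 0.1091]
 [0.5763 0.043  0.109 ]
 [0.5763 0.0653 0.1092]
 [0.5763 0.0895 0.1097]
 [0.6008 0.043  0.109 ]
 [0.5518 0.043  0.109 ]]
```

View pics/w7.png

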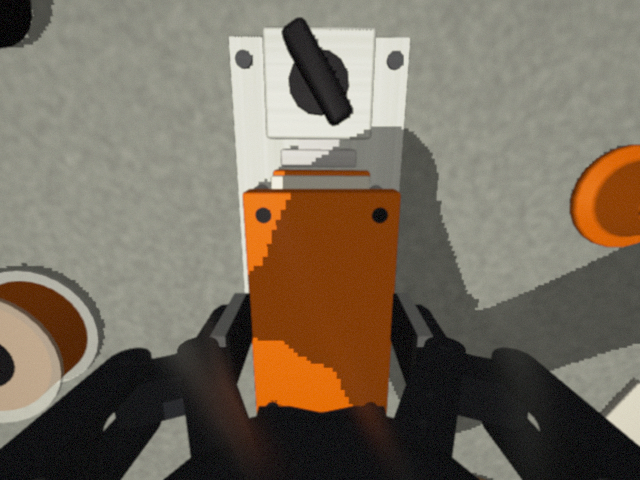

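The panel is level, with its front edge from (245,190) to (400,190). In the fixture the sheet's front edge is at row ~177, columns 272–369, and the base top corners are (229,38) and (410,38).

```bash
python3 - <<'E'
from h import *
C=cam("wrist")
print("panel",on_z(C,[[244,190],[400,190]],.1105).round(4))
print("sheet",on_z(C,[[272,177],[369,177]],.027).round(4))
print("base",on_z(C,[[229.5,37.5],[410,37.5]],.01).round(4))
print("block",on_z(C,[[264,28],[375,28],[374,138],[268,138]],.04).round(4))
print("jaw",on_z(C,[[282,165],[356,165]],.0385).round(4))
E
```

```text
panel [[0.6056 0.0185 0.1105]
 [0.5457 0.0185 0.1105]]
sheet [[0.6066 0.0219 0.027 ]
 [0.5464 0.0219 0.027 ]]
base [[ 0.6309 -0.0584  0.01  ]
 [ 0.5231 -0.0584  0.01  ]]
block [[ 0.6056 -0.0552  0.04  ]
 [ 0.5482 -0.0552  0.04  ]
 [ 0.5463 -0.001   0.04  ]
 [ 0.6061 -0.0011  0.04  ]]
jaw [[0.5989 0.0139 0.0385]
 [0.5558 0.0139 0.0385]]
```

```bash
python3 -m inch '[{"travel":[0.002,0.002,-0.03],"turn":[0,0,0],"jaw":1},{"travel":[0.002,0.002,-0.06],"turn":[0,0,0],"jaw":1},{"travel":[0.002,0.002,-0.085],"turn":[0,0,0],"jaw":1},{"travel":[0.002,0.002,-0.1],"turn":[0,0,0],"jaw":1},{"travel":[0.002,0.002,-0.112],"turn":[0,0,0],"jaw":1},{"travel":[0.002,0.002,-0.122],"turn":[0,0,0],"jaw":1},{"travel":[0.002,0.002,-0.132],"turn":[0,0,0],"jaw":1},{"travel":[0.002,0.002,-0.139],"turn":[0,0,0],"jaw":1},{"travel":[0.002,0.002,-0.142],"turn":[0,0,0],"jaw":1},{"travel":[0.002,0.002,-0.142],"turn":[0,0,0],"jaw":1}]'
```

```text
t: 12.03
tcp_pos: [0.5771, 0.0746, 0.0298]
ee_rot: [-3.142, -0.0, -1.571]
force: [-0.3, 0.6, 0.1]
grip_width: 0.71
finger_force: 38.7
```

```bash
python3 -m inch '[{"travel":[0,0,0],"turn":[0,0,0],"jaw":-0.7},{"travel":[0,0,0],"turn":[0,0,0],"jaw":-1},{"travel":[0,0,0],"turn":[0,0,0],"jaw":-1},{"travel":[0,0,0],"turn":[0,0,0],"jaw":-1},{"travel":[0,0,0],"turn":[0,0,0],"jaw":-1},{"travel":[0,0,0.03],"turn":[0,0,0],"jaw":-1},{"travel":[0,0,0.08],"turn":[0,0,0],"jaw":-1},{"travel":[0,0,0.15],"turn":[0,0,0],"jaw":-1},{"travel":[0,0,0.2],"turn":[0,0,0],"jaw":-1},{"travel":[0,0,0.2],"turn":[0,0,0],"jaw":-1},{"travel":[0,0,0.2],"turn":[0,0,0],"jaw":-1},{"travel":[0,0,0.2],"turn":[0,0,0],"jaw":-1}]'
python3 - <<'E'
from h import *
C=cam("wrist");s=read_state();print(s["tcp_pos"],s["ee_rot"])
p,d=snapshot("wrist");np.savez("w8.npz",p=p,d=d);cv2.imwrite("pics/w8.png",cv2.resize(p[60:360,160:480],(800,600)[::1])[:,:,::-1])
X=cloud(C,d);print(np.array([X[v,u] for u,v in[(320,180),(320,200),(320,230),(320,250),(320,270),(290,230),(350,230)]]).round(4))
m=(X[...,2]>.07)&(X[...,2]<.085)&(d>0);m[:, :280]=0;m[:,400:]=0;m[200:]=0
v,u=np.nonzero(m);print("wing",rect(on_z(C,np.c_[u,v],.078)),m.sum())
E
```

```text
t: 13.03
tcp_pos: [0.5763, 0.0744, 0.1293]
ee_rot: [3.14, 0.0, -1.571]
force: [-0.1, -0.4, -0.7]
grip_width: 0.999
finger_force: 0.0
[0.57630527 0.07441445 0.12929649] [ 3.14049741e+00  1.24128947e-04 -1.57121106e+00]
[[0.5765 0.0268 0.0387]
 [0.5765 0.0407 0.0359]
 [0.5766 0.0615 0.0377]
 [0.5766 0.0759 0.0389]
 [0.5766 0.0915 0.0378]
 [0.5976 0.0617 0.0373]
 [0.5556 0.0614 0.0384]]
wing (array([577.4, -28.2]), array([12.2, 45.1]), 31.6) 2215
```

View pics/w8.png

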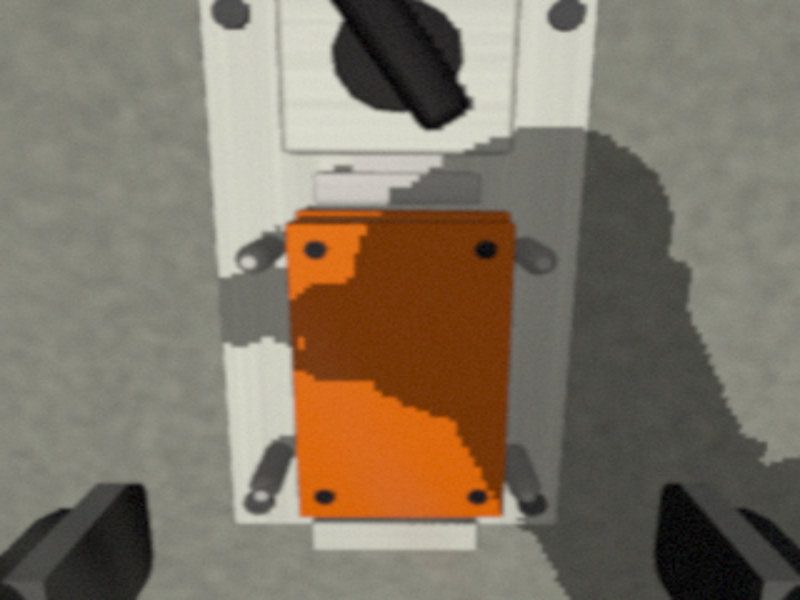

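The stack sits flat between the posts, top face in crop pixels (288,222)–(512,222)–(500,516)–(300,516). The wing is at (0.5774, -0.0283), long axis 121.6°, so the screw is at ~1.02. Next I'll go to the wing, with the tool turned +31.6°.

```bash
python3 -m inch '[{"travel":[0.001,-0.05,0],"turn":[0,0,0.05],"jaw":-1},{"travel":[0.001,-0.1,0],"turn":[0,0,0.1],"jaw":-1},{"travel":[0.001,-0.15,0],"turn":[0,0,0.16],"jaw":-1},{"travel":[0.001,-0.19,0],"turn":[0,0,0.21],"jaw":-1},{"travel":[0.001,-0.205,0],"turn":[0,0,0.263],"jaw":-1},{"travel":[0.001,-0.205,-0.03],"turn":[0,0,0.263],"jaw":-1},{"travel":[0.001,-0.205,-0.07],"turn":[0,0,0.263],"jaw":-1},{"travel":[0.001,-0.205,-0.11],"turn":[0,0,0.263],"jaw":-1},{"travel":[0.001,-0.205,-0.14],"turn":[0,0,0.263],"jaw":-1},{"travel":[0.001,-0.205,-0.156],"turn":[0,0,0.263],"jaw":-1},{"travel":[0.001,-0.205,-0.156],"turn":[0,0,0.263],"jaw":-1},{"travel":[0.001,-0.205,-0.156],"turn":[0,0,0.263],"jaw":-1}]'
python3 -c "
from station import *
s=read_state();print(s['q'],s['tcp_pos'],s['ee_rot'])"
```

```text
t: 14.08
tcp_pos: [0.5772, -0.0281, 0.0511]
ee_rot: [3.14, 0.0, -1.02]
force: [-0.1, 0.2, -0.1]
grip_width: 0.999
finger_force: 0.0
[ 2.31678738e-01  4.95443489e-01 -3.26044779e-01  3.47569032e-04
 -7.51143924e-01  3.19193207e-01] [ 0.57723174 -0.0280817   0.05108837] [ 3.13977520e+00  3.51322235e-04 -1.01967044e+00]
```

```bash
python3 -m inch '[{"travel":[0,0,0],"turn":[0,0,0],"jaw":0},{"travel":[0,0,0],"turn":[0,0,0],"jaw":1},{"travel":[0,0,0],"turn":[0,0,0],"jaw":1},{"travel":[0,0,0],"turn":[0,0,0],"jaw":1},{"travel":[0,0,0],"turn":[0,0,0],"jaw":1},{"travel":[0,0,0],"turn":[0,0,0],"jaw":1},{"travel":[0,0,0],"turn":[0,0,0],"jaw":1},{"travel":[0,0,0],"turn":[0,0,0],"jaw":1},{"travel":[0,0,0],"turn":[0,0,0],"jaw":1},{"travel":[0,0,0],"turn":[0,0,0],"jaw":1}]' 40
```

```text
t: 14.92
tcp_pos: [0.5774, -0.0281, 0.0522]
ee_rot: [3.141, -0.0, -1.02]
force: [-1.6, 0.1, 5.7]
grip_width: 0.127
finger_force: 40.7
```

Gripped (~11–12 mm). I'll turn clockwise by 80° first.

```bash
python3 -m inch '[{"travel":[0,0,0],"turn":[0,0,-0.05],"jaw":1},{"travel":[0,0,0],"turn":[0,0,-0.11],"jaw":1},{"travel":[0,0,0],"turn":[0,0,-0.17],"jaw":1},{"travel":[0,0,0],"turn":[0,0,-0.23],"jaw":1},{"travel":[0,0,0],"turn":[0,0,-0.29],"jaw":1},{"travel":[0,0,0],"turn":[0,0,-0.35],"jaw":1},{"travel":[0,0,0],"turn":[0,0,-0.41],"jaw":1},{"travel":[0,0,0],"turn":[0,0,-0.47],"jaw":1},{"travel":[0,0,0],"turn":[0,0,-0.53],"jaw":1},{"travel":[0,0,0],"turn":[0,0,-0.58],"jaw":1},{"travel":[0,0,0],"turn":[0,0,-0.63],"jaw":1},{"travel":[0,0,0],"turn":[0,0,-0.667],"jaw":1}]'
python3 -c "
from station import *
s=read_state();print(s['q'][5],s['wrist_torque'],s['ee_rot'])"
```

```text
t: 15.92
tcp_pos: [0.5785, -0.0282, 0.0523]
ee_rot: [-3.14, 0.001, -2.421]
force: [0.9, -2.2, 2.9]
grip_width: 0.135
finger_force: 40.4
-1.082241911666234 [-0.68731599 -0.01951895  0.02882031] [-3.13985937e+00  1.27928461e-03 -2.42078223e+00]
```

```bash
python3 -m inch '[{"travel":[0,0,0],"turn":[0,0,-0.05],"jaw":1},{"travel":[0,0,0],"turn":[0,0,-0.1],"jaw":1},{"travel":[0,0,0],"turn":[0,0,-0.15],"jaw":1},{"travel":[0,0,0],"turn":[0,0,-0.2],"jaw":1},{"travel":[0,0,0],"turn":[0,0,-0.25],"jaw":1},{"travel":[0,0,0],"turn":[0,0,-0.29],"jaw":1},{"travel":[0,0,0],"turn":[0,0,-0.32],"jaw":1},{"travel":[0,0,0],"turn":[0,0,-0.335],"jaw":1},{"travel":[0,0,0],"turn":[0,0,-0.345],"jaw":1},{"travel":[0,0,0],"turn":[0,0,-0.345],"jaw":1}]'
python3 -c "
from station import *
s=read_state();print(s['q'][5],s['wrist_torque'],s['ee_rot'])"
```

```text
t: 16.75
tcp_pos: [0.5786, -0.0288, 0.0523]
ee_rot: [-3.141, 0.002, -3.14]
force: [2.1, -5.5, 1.6]
grip_width: 0.131
finger_force: 40.4
-1.8009503477411561 [-1.56290895 -0.42726162 -0.04968808] [-3.14061812e+00  2.25047422e-03 -3.13968009e+00]
```

```bash
python3 -m inch '[{"travel":[0,0,0],"turn":[0,0,-0.015],"jaw":1},{"travel":[0,0,0],"turn":[0,0,-0.03],"jaw":1},{"travel":[0,0,0],"turn":[0,0,-0.03],"jaw":1},{"travel":[0,0,0],"turn":[0,0,-0.03],"jaw":1}]'
python3 - <<'E'
from h import *
s=read_state();print(s['q'][5],s['wrist_torque'],s['ee_rot'],s['force'])
C=cam("wrist");p,d=snapshot("wrist");np.savez("w9.npz",p=p,d=d)
X=cloud(C,d);P=X[(d>0)&(X[...,2]>.066)&(X[...,2]<.081)&(abs(X[...,1]+.028)<.03)&(abs(X[...,0]-.578)<.035)];print("wing",len(P),rect(P) if len(P) else 0)
E
```

```text
t: 17.08
tcp_pos: [0.5786, -0.0288, 0.0523]
ee_rot: [-3.139, 0.002, 3.087]
force: [1.3, -4.8, 1.8]
grip_width: 0.132
finger_force: 55.0
-1.8588394791721745 [-1.51635502 -0.37616237  1.29989176] [-3.13943134e+00  1.95225383e-03  3.08745290e+00] [ 1.26731972 -4.81322241  1.78625284]
wing 4514 (array([576.7, -28.7]), array([36.8, 38.5]), 46.4)
```

Torque rose to 1.3 N·m, so the screw is seated. Now I'll back it off a quarter turn, to tool yaw -1.571.

```bash
python3 -m inch '[{"travel":[0,0,0],"turn":[0,0,0.05],"jaw":1},{"travel":[0,0,0],"turn":[0,0,0.11],"jaw":1},{"travel":[0,0,0],"turn":[0,0,0.17],"jaw":1},{"travel":[0,0,0],"turn":[0,0,0.23],"jaw":1},{"travel":[0,0,0],"turn":[0,0,0.29],"jaw":1},{"travel":[0,0,0],"turn":[0,0,0.35],"jaw":1},{"travel":[0,0,0],"turn":[0,0,0.41],"jaw":1},{"travel":[0,0,0],"turn":[0,0,0.47],"jaw":1},{"travel":[0,0,0],"turn":[0,0,0.53],"jaw":1},{"travel":[0,0,0],"turn":[0,0,0.58],"jaw":1},{"travel":[0,0,0],"turn":[0,0,0.63],"jaw":1},{"travel":[0,0,0],"turn":[0,0,0.68],"jaw":1}]'
python3 -m inch '[{"travel":[0,0,0],"turn":[0,0,0.04],"jaw":1},{"travel":[0,0,0],"turn":[0,0,0.08],"jaw":1},{"travel":[0,0,0],"turn":[0,0,0.1],"jaw":1},{"travel":[0,0,0],"turn":[0,0,0.1],"jaw":1},{"travel":[0,0,0],"turn":[0,0,0.1],"jaw":1},{"travel":[0,0,0],"turn":[0,0,0.1],"jaw":1},{"travel":[0,0,0],"turn":[0,0,0.1],"jaw":1}]'
python3 - <<'E'
from h import *
s=read_state();print(s['wrist_torque'],s['ee_rot'],s['joint_velocities'].round(3))
C=cam("wrist");p,d=snapshot("wrist");np.savez("w10.npz",p=p,d=d)
q,_=snapshot("scene");cv2.imwrite("pics/w10.png",np.hstack([cv2.resize(p,(520,390)),cv2.resize(q[225:345,260:346],(280,390))])[:,:,::-1])
E
```

```text
t: 18.13
tcp_pos: [0.578, -0.028, 0.0523]
ee_rot: [-3.14, 0.0, -1.773]
force: [-0.6, -1.6, 4.0]
grip_width: 0.128
finger_force: 40.7
t: 18.72
tcp_pos: [0.5778, -0.028, 0.0523]
ee_rot: [-3.141, -0.0, -1.57]
force: [-0.1, -1.7, 4.5]
grip_width: 0.13
finger_force: 40.8
[-0.40650163  0.26193982  0.11136478] [-3.14085179e+00 -9.26001888e-05 -1.56953329e+00] [ 0.     0.001  0.    -0.002 -0.001 -0.   ]
```

View pics/w10.png

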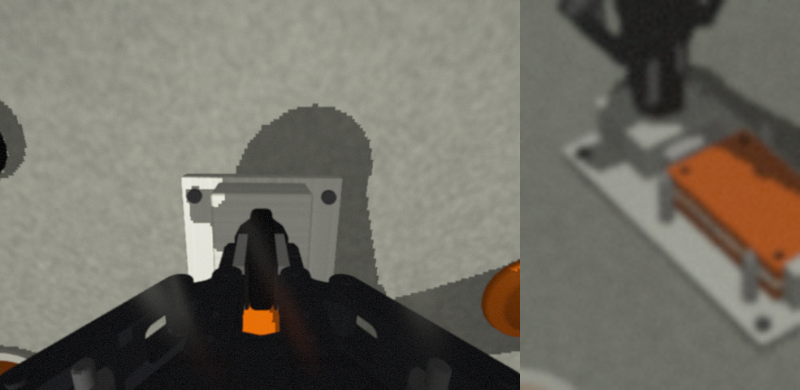

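The wing lies along the fixture's length, gripped between the fingers at (261,240). The scene crop shows the orange/white/orange stack flat between the posts, so I'm handing the job in.

```bash
python3 -c "
from station import *
print(close_job());s=read_state();print(s['t'],s['finger_force'],s['ee_rot'])"
```

```text
the job is handed in; nothing more can be done
None
the job is handed in; nothing more can be done
```

I handed the job in at about 19 s: the sheet and upper panel lie stacked flat between the posts, and the screw was seated, backed off a quarter turn and is still gripped at about 40 N; my first try at laying the sheet briefly lifted the lower panel, which I set back in place, and no verdict came back.

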